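# Sort look-alike jars by size into two packing lanes

## Robot

A 6-joint arm with a two-finger parallel gripper is mounted at the origin on a cart in front of the work surface, level with it; the furniture and walls round the work are solid. World frame = base frame: x ahead of the robot, y to its left, z up, the work surface at z = 0. Lengths are in m, angles in rad, forces in N, time in s.
With the tool pointing down it reaches from about 0.35 to 0.85 m from the base axis. Payload 8.1 kg.
Tool frame: the origin (TCP) lies at the very end of the fingers, on their centre line; the grasp point (between the pads) lies 19 mm behind it; z points along the fingers, y is the line along which they close (so a half turn about z gives the same grasp; the last joint's range is limited). The gripper opens to 93 mm and grips with 3 to 60 N. Pads are 15 mm wide; open, the fingers measure 128 mm over their backs; the gripper's body (75 mm by 188 mm) begins 65 mm behind the grasp point.
Start: joints at [-1.313, 0.13, 1.488, -0, 1.523, -0.085], TCP at [0.202, -0.565, 0.219] pointing down, gripper open.
Joint ranges: [-2.96, 2.96], [-0.89, 2.26], [0.02, 2.5], [-1.34, 4.48], [0, 2.73], [-2.66, 2.66]. Speed limits (rad/s): [2.39, 2.39, 2.79, 3.14, 3.14, 3.14].

## Interface

Orientations are given as a rotation vector (axis times angle).
In Python, from plant import robot, imaging gives the robot as it stands.
- The arm moves only by the tool jog_arm, never from a script. Its argument "rows" is a list of rows, each a list of 2 entries, a list of its own where there are three numbers: the shift along the tool's x, y, z each as a share of 0.2 m, from -1 to 1, then the turn, a rotation vector about the tool's x, y, z each as a share of pi/2 rad, from -1 to 1. A call has 1 to 5 rows; each row is the pose to reach, as a shift and turn from the pose commanded when the call began, along the tool's axes at that moment; what a row does not reach only later rows make up. A row lasts 1/10 s, in which the tool goes at most 50 mm and 8.59 degrees, less where a joint would pass 70% of its speed; a pose out of reach is approached as far as the arm can. A call with a number of a shift or a turn outside -1 to 1 is refused whole. A call with a gripper value outside its range is refused whole. "hand" is the closure, from -1 (fully open) to 1 (shut), set as the call begins (left out, the last holds). The fingers move at their own pace and stop on an object; "squeeze" is the grip in N (left out, the last holds). Time passes only in rows, so rows that repeat a pose let the fingers close. It gives the time, the measured TCP pose, the force, the opening and the grip force at its end, in the units of the state.
- robot.read_state(): the state, without advancing time (a new reading comes with each control period).
- imaging.read_camera(name): name is "side" or "top"; returns a dict with "frame" (420x560x3 uint8, red, green, blue), "vertical_fov" (degrees; the focal length in pixels is half the picture's height over the tangent of half this angle, whatever the lens; pixels are square), "cx", "cy" (the principal point, pixels), "R" (3x3) and "t" (3): a world point X has camera coordinates R X + t. Camera axes: x right, y down, z forward; pixel columns grow to the right and rows downward; lengths in m; the calibration is good to about 2 mm. A picture is of the moment at which its call begins. There is no depth.
- robot.close_job(): hands the job in; it is judged then, once.
The state is a dict: "t": time; "q": joint angles; "dq": joint speeds; "joint_torque": joint torques, N m; "tool_pos": TCP position; "orientation": TCP orientation; "force": force on the tool from outside, world axes, zero at the start; "wrist_torque": the same for the moment, N m; "opening": finger opening in m; "gripper_force": force on a finger pad.
Only numpy, scipy, OpenCV 4.12 (cv2) and the standard library are available. Lean on these libraries where they do the work, as an engineer would, in place of code of your own. Each camera call takes 0.05 s, during which the arm holds its last target. There are 200 camera calls.

## Task

Three capped jars of two sizes stand loose in front of the two steel lanes. Slide each one along the worktop, upright and without lifting it, into the lane that already holds a jar of its own size - the large jar into the wide lane, the two small jars into the narrow lane - and push each row closed, so that its jars touch one another and the last stands against the lane's end stop. Do not disturb the bottle or the timer nearby.

Things in the scene. Friction and masses are not known exactly. Their poses are not given: they have to be found in the camera images.
- large_jar: white plastic jar with a ribbed white screw cap, upright, 52 mm diameter, 76 mm high (body up to 56 mm, cap 48 mm wide above), about 110 g; origin at the centre of its underside, z up the jar's axis. Loose in front of the lanes; to be sorted
- small_jar_a: white plastic jar with a ribbed white screw cap, upright, 42 mm diameter, 62 mm high (body up to 46 mm, cap 39 mm wide above), about 80 g; origin at the centre of its underside, z up the jar's axis. Loose in front of the lanes; to be sorted
- small_jar_b: white plastic jar with a ribbed white screw cap, upright, 42 mm diameter, 62 mm high (body up to 46 mm, cap 39 mm wide above), about 80 g; origin at the centre of its underside, z up the jar's axis. Loose in front of the lanes; to be sorted
- large_jar_in_row: white plastic jar with a ribbed white screw cap, upright, 52 mm diameter, 76 mm high (body up to 56 mm, cap 48 mm wide above), about 110 g; origin at the centre of its underside, z up the jar's axis. Already in the wide lane, loose, up to 6 mm from the stop
- small_jar_in_row: white plastic jar with a ribbed white screw cap, upright, 42 mm diameter, 62 mm high (body up to 46 mm, cap 39 mm wide above), about 80 g; origin at the centre of its underside, z up the jar's axis. Already in the narrow lane, loose, up to 6 mm from the stop
- wide_lane: the wider of two fixed floorless steel U-lanes; holds one large jar at the start. Rails 12 thick, 15 high, 60 apart inside, 135 long, joined at the far end by a stop bar; rail ends flare outwards for 27 more at the mouth (all mm). Origin: worktop, middle of the mouth where the straight rails begin; x runs into the lane (roughly away from the robot), y left, z up. Left or right place varies
- narrow_lane: the narrower of two fixed floorless steel U-lanes; holds one small jar at the start. Rails 12 thick, 15 high, 49 apart inside, 135 long, joined at the far end by a stop bar; rail ends flare outwards for 27 more at the mouth (all mm). Origin: worktop, middle of the mouth where the straight rails begin; x runs into the lane (roughly away from the robot), y left, z up. Left or right place varies
- wide_lane_stop (a point): middle of the inner face of the wide lane's stop bar, at worktop height, 135 mm along x from the lane's origin; same axes as the lane
- narrow_lane_stop (a point): middle of the inner face of the narrow lane's stop bar, at worktop height, 135 mm along x from the lane's origin; same axes as the lane
- dosing_bottle: bystander: small white bottle with blue cap, 47 mm diameter, 84 mm high, beyond the work on the left; origin at the centre of its underside
- timer: bystander: flat white timer, 58 x 58 x 20 mm, beyond the work on the right; origin at the centre of its underside

How it is judged:
At the end, for the whole second after the job is handed in: Both large jars stand upright on the worktop in the wide lane and all three small jars in the narrow lane, at rest and released, rows closed up: every large jar's centre within 88 mm of the wide lane's stop (78 if tight), every small one's within 115 mm of the narrow lane's (105 if tight) (x of large_jar in the frame of wide_lane_stop between -0.088 and 0 m and y of large_jar in the frame of wide_lane between -0.015 and 0.015 m and height (world z) of each of large_jar, large_jar_in_row, small_jar_a, small_jar_b, small_jar_in_row below 0.006 m and angle between each of large_jar, large_jar_in_row, small_jar_a, small_jar_b, small_jar_in_row's own z axis and vertical below 0.1 rad and linear speed of each of large_jar, large_jar_in_row, small_jar_a, small_jar_b, small_jar_in_row below 0.01 m/s and x of large_jar_in_row in the frame of wide_lane_stop between -0.088 and 0 m and y of large_jar_in_row in the frame of wide_lane between -0.015 and 0.015 m and x of small_jar_a in the frame of narrow_lane_stop between -0.115 and 0 m and y of small_jar_a in the frame of narrow_lane between -0.015 and 0.015 m and x of small_jar_b in the frame of narrow_lane_stop between -0.115 and 0 m and y of small_jar_b in the frame of narrow_lane between -0.015 and 0.015 m and x of small_jar_in_row in the frame of narrow_lane_stop between -0.115 and 0 m and y of small_jar_in_row in the frame of narrow_lane between -0.015 and 0.015 m); the robot touches nothing.
It fails at once if a jar is lifted more than 20 mm off the worktop (height (world z) of any of large_jar, large_jar_in_row, small_jar_a, small_jar_b, small_jar_in_row above 0.02 m).
It fails at once if a jar is tipped over (more than about 30 degrees) (angle between any of large_jar, large_jar_in_row, small_jar_a, small_jar_b, small_jar_in_row's own z axis and vertical above 0.5 rad).
It fails at once if the bottle or the timer is moved more than 20 mm (distance of any of dosing_bottle, timer from where it was at the start of the episode above 0.02 m).
It also fails if it takes over 72 s, if anything falls off the work surface, if the arm or the gripper's body presses on something with over 40 N, if the wrist force passes 120 N, or if a joint passes its speed limit or range.

## Working session

There is one attempt and no reset: what is moved stays moved. The work goes in short steps, Python scripts to look and compute and a tool call to move; the robot and the scene stay as the last step left them, time stands still between calls to the robot, and variables do not carry over. Pictures are saved under pics/ and viewed, at most 10 in all, crops included, and the job is handed in when it is done.

Besides the shell and the picture viewer there is one more tool, called after "Call:" as name(argument=value, ...), one argument or row to a line, values as JSON. jog_arm: Moves the arm, as the interface text tells. Its arguments: {"type":"object","properties":{"rows":{"type":"array"},"hand":{"type":"number"},"squeeze":{"type":"number"}},"required":["rows"]}

```bash
mkdir -p pics; ls; python3 - <<'E'
from plant import robot, imaging
import cv2,numpy as np,pickle
d={}
for n in("top","side"):
    c=imaging.read_camera(n);d[n]=c
    cv2.imwrite(f"pics/{n}0.png",c["frame"][:,:,::-1])
    print(n,c["vertical_fov"],c["cx"],c["cy"],np.round(c["R"],3).tolist(),np.round(c["t"],3), "pos",np.round(-c["R"].T@c["t"],3))
pickle.dump(d,open("d0.pkl","wb"))
s=robot.read_state();print(s["t"],s["tool_pos"],s["orientation"],s["opening"])
E
```

```text
pics
top 48.71324988262515 271.9512307649988 203.04854950208707 [[0.021, -1.0, 0.005], [-0.981, -0.021, -0.194], [0.194, -0.0, -0.981]] [0.015 0.581 0.999] pos [0.375 0.027 1.093]
side 43.20421064446454 274.1036838672977 203.82206290772623 [[-0.999, -0.04, 0.021], [-0.042, 0.656, -0.753], [0.017, -0.753, -0.657]] [0.568 0.024 1.177] pos [0.549 0.894 0.779]
0.1 [ 0.20156332 -0.56458176  0.21770219] [-3.09393461e+00 -5.35501427e-01  2.25689041e-04] 0.09309602398727175
```

View pics/top0.png

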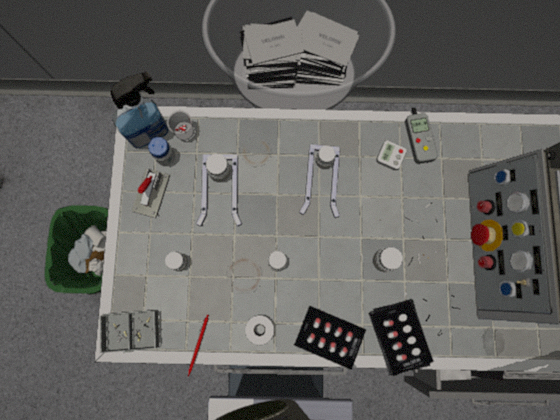

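View pics/side0.png

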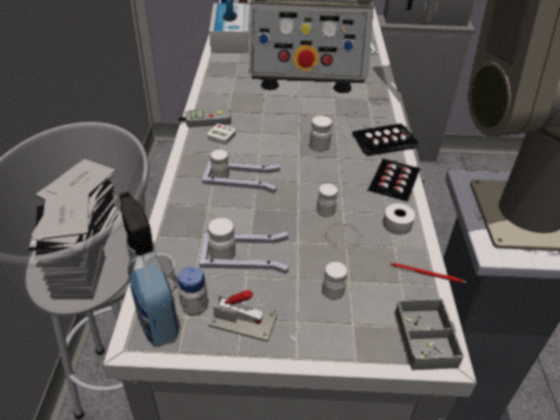

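Top view: left lane holds a jar at (218,167), right lane one at (325,156). Loose jars are at (175,262), (278,261) and (390,258), the last seemingly the large one. The bottle is at (160,150) and the timer at (393,154). The side view shows the same layout. Next I segment the caps and the lanes.

```bash
cat > h.py <<'E'
import cv2,numpy as np
def K(c):
    f=210/np.tan(np.radians(c["vertical_fov"])/2); return f
def ray(c,u,v):
    f=K(c); d=c["R"].T@np.array([(u-c["cx"])/f,(v-c["cy"])/f,1]); return -c["R"].T@c["t"],d
def plane(c,u,v,z):
    o,d=ray(c,u,v); return o+d*(z-o[2])/d[2]
def proj(c,X):
    p=c["R"]@np.asarray(X)+c["t"]; return K(c)*p[:2]/p[2]+[c["cx"],c["cy"]]
def tri(c1,p1,c2,p2):
    o1,d1=ray(c1,*p1);o2,d2=ray(c2,*p2)
    d1=d1/np.linalg.norm(d1);d2=d2/np.linalg.norm(d2)
    s=np.linalg.lstsq(np.c_[d1,-d2],o2-o1,rcond=None)[0]
    a,b=o1+s[0]*d1,o2+s[1]*d2
    return (a+b)/2,np.linalg.norm(a-b)
def blobs(m,lo=40,hi=5000):
    n,l,s,c=cv2.connectedComponentsWithStats(m.astype(np.uint8));return [(c[i].round(1).tolist(),s[i].tolist()) for i in range(1,n) if lo<s[i][4]<hi]
E
python3 - <<'E'
import pickle;from h import *
d=pickle.load(open("d0.pkl","rb"))
for n,box in(("top",(100,90,440,290)),("side",(160,100,360,310))):
    f=d[n]["frame"].astype(int);x0,y0,x1,y1=box
    g=f[y0:y1,x0:x1]; w=g.min(2)>(165 if n=="top" else 165)
    print(n,"white");[print((np.array(c)+[x0,y0]).round(1),s[2:]) for c,s in blobs(w,25)]
    b=(g[...,2]-g[...,0]>12)&(g[...,2]>110)
    print("lane");[print((np.array(c)+[x0,y0]).round(1),s) for c,s in blobs(b,60)]
t=d["top"]["frame"][130:280,150:420,::-1]
s=d["side"]["frame"][110:310,180:360,::-1]
cv2.imwrite("pics/a.png",cv2.resize(t,None,fx=2.9,fy=2.9,interpolation=cv2.INTER_CUBIC))
cv2.imwrite("pics/b.png",cv2.resize(s,None,fx=3,fy=3,interpolation=cv2.INTER_CUBIC))
E
```

```text
top white
[288.  113.3] [251, 14, 1906]
[433.8 116.2] [13, 8, 84]
[113.4 212.3] [23, 158, 1357]
[392.7 155.3] [27, 26, 181]
[326.5 152.7] [17, 15, 178]
[217.2 162.4] [29, 19, 319]
[233.9 195.7] [3, 24, 55]
[203.8 197.1] [4, 19, 34]
[144.1 199.1] [7, 11, 43]
[304.5 206.5] [8, 13, 27]
[235.9 217.2] [7, 13, 37]
[200.3 219.3] [6, 9, 26]
[391.3 257.7] [20, 20, 320]
[173.4 259.9] [16, 16, 196]
[277.  259.4] [15, 16, 193]
lane
[149.9 107.9] [45, 12, 10, 14, 88]
[122.3 119.7] [16, 22, 15, 20, 157]
[157.4 145.7] [48, 47, 19, 18, 260]
side white
[190.5 104.8] [12, 12, 96]
[321.5 120.4] [20, 10, 150]
[171.7 167.8] [28, 101, 872]
[221.4 131.6] [27, 13, 146]
[218.7 153.8] [16, 10, 122]
[206.5 171.1] [6, 15, 28]
[328.  188.9] [19, 11, 157]
[220.4 225.7] [25, 17, 329]
[203.5 249.7] [7, 29, 97]
[335.9 269.1] [21, 16, 255]
[223.2 303. ] [9, 8, 32]
lane
[190.1 275. ] [18, 166, 26, 19, 380]
[162.9 286.4] [0, 170, 9, 31, 175]
```

View pics/a.png

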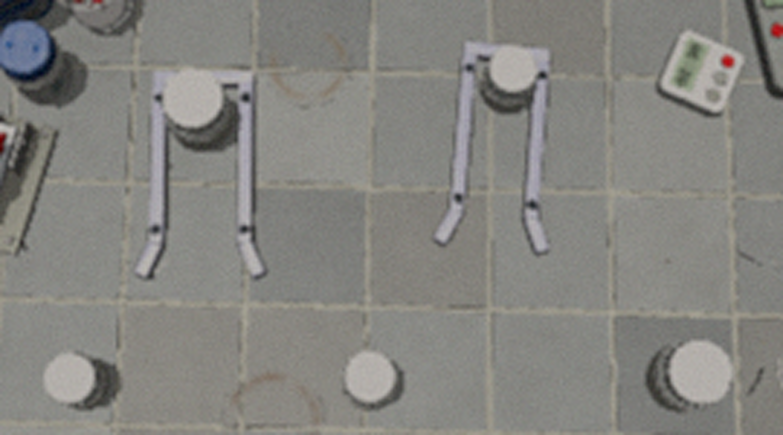

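View pics/b.png

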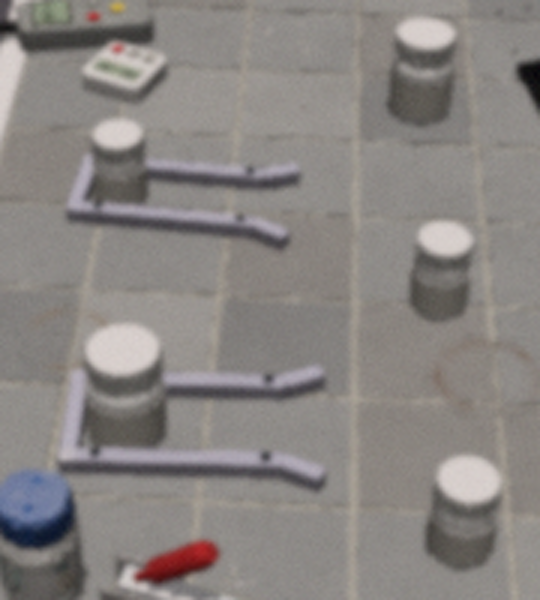

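Left lane is wide and right lane narrow (slightly turned). The large jar is the right one at (391,258); the small ones are at (173,260) and (277,259). Each rail has screws on its top face, visible in both views. I triangulate those and the cap tops.

```bash
python3 - <<'E'
import pickle;from h import *
d=pickle.load(open("d0.pkl","rb"));T,S=d["top"],d["side"]
t=lambda p:np.array(p)/2.9+[150,130]-.33
s=lambda p:np.array(p)/3+[180,110]-.33
P={"L":((700,371),(426,33),.076),"Smid":((371,378),(445,240),.062),"Sleft":((71,379),(468,480),.062),"Lrow":((194,98),(122,350),.076),"Srow":((513,69),(118,133),.062),
"W l bend":((155,229),(265,456),.015),"W r bend":((244,229),(268,378),.015),"W l far":((158,98),(95,450),.015),
"N l bend":((458,198),(240,218),.015),"N r bend":((532,204),(250,170),.015),"N l far":((469,68),(98,204),.015),
"W r tip":((260,276),(322,373),.015),"W l tip":((145,276),(320,476),.015),"N l tip":((440,240),(283,238),.015),"N r tip":((542,251),(297,174),.015)}
for k,(a,b,z) in P.items():
    X,e=tri(T,t(a),S,s(b));print(k,(X*1000).round(),round(e*1000,1),"plane top",(plane(T,*t(a),z)*1000).round()[:2],"side",(plane(S,*s(b),z)*1000).round()[:2])
for k,a in (("W r far",(245,98)),("N r far",(542,75))):print(k,(plane(T,*t(a),.015)*1000).round()[:2])
print("bottle",plane(T,157.4,145.7,.084).round(3),"timer",plane(T,392.7,155.3,.02).round(3))
E
```

```text
L [ 461. -237.   73.] 0.2 plane top [ 461. -236.] side [ 462. -232.]
Smid [453.  12.  56.] 1.3 plane top [451.  12.] side [454.  19.]
Sleft [447. 241.  57.] 1.4 plane top [446. 240.] side [448. 245.]
Lrow [667. 155.  71.] 0.3 plane top [666. 155.] side [667. 160.]
Srow [700. -98.  59.] 0.4 plane top [699. -97.] side [700. -94.]
W l bend [573. 189.  14.] 0.8 plane top [572. 189.] side [573. 190.]
W r bend [574. 117.  14.] 0.6 plane top [574. 117.] side [574. 118.]
W l far [683. 192.  16.] 0.9 plane top [683. 192.] side [683. 191.]
N l bend [604. -58.  13.] 0.6 plane top [603. -58.] side [604. -55.]
N r bend [ 600. -118.   13.] 0.2 plane top [ 599. -118.] side [ 600. -116.]
N l far [715. -66.  14.] 0.0 plane top [714. -66.] side [714. -65.]
W r tip [537. 103.   7.] 1.1 plane top [535. 102.] side [538. 111.]
W l tip [536. 197.   5.] 2.0 plane top [533. 195.] side [537. 205.]
N l tip [570. -44.   6.] 1.0 plane top [568. -43.] side [570. -33.]
N r tip [ 562. -128.    4.] 0.1 plane top [ 561. -126.] side [ 562. -114.]
W r far [684. 120.]
N r far [ 709. -127.]
bottle [0.702 0.29  0.084] timer [ 0.711 -0.262  0.02 ]
```

Rail gauges come out at 72 and 61 mm centre to centre, rail height is about 15 mm, and cap heights are near 76 and 62 mm, all agreeing with the text. Plan: grip each jar softly across the lane with the finger tips above the rails, then slide it at constant height.

```bash
cat >> h.py <<'E'
from scipy.spatial.transform import Rotation as Ro
def pose(x,y,z,yaw): return np.array([x,y,z]),Ro.from_euler("z",yaw)*Ro.from_euler("x",np.pi)
def plan(calls,start=None):
    if start is None:
        from plant import robot
        s=robot.read_state();start=(np.array(s["tool_pos"]),Ro.from_rotvec(s["orientation"]))
        print(round(s["t"],1),start[0].round(4),np.round(s["force"],1),round(s["opening"],4))
    for c in calls:
        for w in c:
            p,R=pose(*w);print([(start[1].inv().apply(p-start[0])/.2).round(3).tolist(),((start[1].inv()*R).as_rotvec()/(np.pi/2)).round(3).tolist()])
        start=pose(*c[-1]);print("--")
E
python3 - <<'E'
from h import *
plan([[(.28,-.40,.2,.1)],[(.37,-.23,.2,-.077)],[(.43,-.06,.2,-.077)],[(.452,.012,.15,-.077)],[(.452,.012,.022,-.077)]])
E
```

```text
0.1 [ 0.2016 -0.5646  0.2177] [-0.1 -0.8 -0.5] 0.0931
[[0.646, -0.643, 0.09], [-0.001, 0.0, 0.155]]
--
[[0.533, -0.801, -0.0], [0.0, -0.0, 0.113]]
--
[[0.234, -0.871, -0.0], [0.0, 0.0, 0.0]]
--
[[0.082, -0.367, 0.25], [0.0, 0.0, 0.0]]
--
[[0.0, -0.0, 0.64], [0.0, 0.0, 0.0]]
--
```

Call:
jog_arm(
  rows=[
    [[0.646,-0.643,0.09],[0,0,0.155]],
    [[0.646,-0.643,0.09],[0,0,0.155]],
    [[0.646,-0.643,0.09],[0,0,0.155]],
    [[0.646,-0.643,0.09],[0,0,0.155]],
    [[0.646,-0.643,0.09],[0,0,0.155]],
  ],
  hand=-1,
  squeeze=8,
)

```text
t: 0.6
tool_pos: [0.2815, -0.3968, 0.1996]
orientation: [-3.135, -0.161, 0.0]
force: [0.1, -0.9, -0.7]
opening: 0.093
gripper_force: 0.0
```

Call:
jog_arm(
  rows=[
    [[0.533,-0.801,0],[0,0,0.113]],
    [[0.533,-0.801,0],[0,0,0.113]],
    [[0.533,-0.801,0],[0,0,0.113]],
    [[0.533,-0.801,0],[0,0,0.113]],
    [[0.533,-0.801,0],[0,0,0.113]],
  ],
)

```text
t: 1.1
tool_pos: [0.3723, -0.2266, 0.2006]
orientation: [-3.138, 0.114, -0.001]
force: [-0.0, -1.2, 1.0]
opening: 0.093
gripper_force: 0.0
```

Call:
jog_arm(
  rows=[
    [[0.234,-0.871,0],[0,0,0]],
    [[0.234,-0.871,0],[0,0,0]],
    [[0.234,-0.871,0],[0,0,0]],
    [[0.234,-0.871,0],[0,0,0]],
    [[0.234,-0.871,0],[0,0,0]],
  ],
)

```text
t: 1.6
tool_pos: [0.4314, -0.0585, 0.2006]
orientation: [-3.139, 0.117, -0.0]
force: [-0.2, -0.7, -0.1]
opening: 0.0929
gripper_force: 0.0
```

Call:
jog_arm(
  rows=[
    [[0.082,-0.367,0.25],[0,0,0]],
    [[0.082,-0.367,0.25],[0,0,0]],
    [[0.082,-0.367,0.25],[0,0,0]],
    [[0.082,-0.367,0.25],[0,0,0]],
    [[0.082,-0.367,0.25],[0,0,0]],
  ],
)

```text
t: 2.1
tool_pos: [0.4531, 0.0096, 0.1514]
orientation: [3.138, -0.125, 0.001]
force: [0.9, -0.7, -0.3]
opening: 0.0929
gripper_force: 0.0
```

```bash
python3 - <<'E'
from h import *
plan([[(.452,.012,.022,-.077)]])
from plant import imaging
for n in ("side",):
    c=imaging.read_camera(n); cv2.imwrite("pics/c.png",c["frame"][100:320,160:440,::-1])
E
```

```text
2.1 [0.4531 0.0096 0.1514] [ 0.9 -0.7 -0.3] 0.0929
[[-0.007, -0.012, 0.647], [0.0, -0.001, -0.002]]
--
```

View pics/c.png

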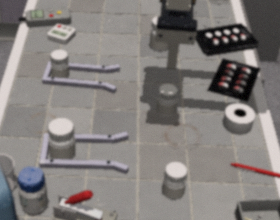

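The side view shows the gripper high at crop (175,25), with the middle jar in its shadow at (168,90), and all objects in place. Descending.

Call:
jog_arm(
  rows=[
    [[0,0,0.2],[0,0,0]],
    [[0,0,0.35],[0,0,0]],
    [[0,0,0.5],[0,0,0]],
    [[0,0,0.64],[0,0,0]],
    [[0,0,0.64],[0,0,0]],
  ],
)

```text
t: 2.65
tool_pos: [0.4498, 0.0103, 0.0198]
orientation: [-3.139, 0.125, 0.009]
force: [-0.9, -0.0, 0.2]
opening: 0.0931
gripper_force: 0.0
```

Call:
jog_arm(
  rows=[
    [[0,0,0],[0,0,0]],
    [[0,0,0],[0,0,0]],
    [[0,0,0],[0,0,0]],
    [[0,0,0],[0,0,0]],
    [[0,0,0],[0,0,0]],
  ],
  hand=1,
  squeeze=8,
)

```text
t: 3.15
tool_pos: [0.4533, 0.0113, 0.0235]
orientation: [3.139, -0.123, 0.002]
force: [0.1, -0.7, 1.0]
opening: 0.0575
gripper_force: 0.0
```

```bash
python3 - <<'E'
from h import *
y=-.077
plan([[(.49,-.04,.022,y)],[(.535,-.083,.022,y)],[(.635,-.0905,.022,y)]])
E
```

```text
3.1 [0.4533 0.0113 0.0235] [ 0.1 -0.7  1. ] 0.0575
[[0.203, 0.242, 0.008], [0.0, -0.001, -0.001]]
--
[[0.241, 0.197, 0.0], [0.0, 0.0, 0.0]]
--
[[0.501, -0.001, -0.0], [0.0, 0.0, 0.0]]
--
```

Call:
jog_arm(
  rows=[
    [[0,0,0],[0,0,0]],
    [[0,0,0],[0,0,0]],
    [[0,0,0],[0,0,0]],
    [[0,0,0],[0,0,0]],
    [[0,0,0],[0,0,0]],
  ],
)

```text
t: 3.65
tool_pos: [0.4528, 0.0115, 0.0228]
orientation: [-3.139, 0.123, -0.0]
force: [-0.8, 1.6, 3.3]
opening: 0.0419
gripper_force: 8.0
```

```bash
python3 - <<'E'
from h import *
y=-.077
plan([[(.49,-.04,.022,y)],[(.535,-.083,.022,y)],[(.635,-.0905,.022,y)]],pose(.452,.012,.022,y))
E
```

```text
[[0.209, 0.245, 0.0], [0.0, 0.0, 0.0]]
--
[[0.241, 0.197, 0.0], [0.0, 0.0, 0.0]]
--
[[0.501, -0.001, -0.0], [0.0, 0.0, 0.0]]
--
```

Call:
jog_arm(
  rows=[
    [[0.04,0.05,0],[0,0,0]],
    [[0.08,0.1,0],[0,0,0]],
    [[0.13,0.15,0],[0,0,0]],
    [[0.17,0.2,0],[0,0,0]],
    [[0.21,0.245,0],[0,0,0]],
  ],
)

```text
t: 4.15
tool_pos: [0.4914, -0.0419, 0.0226]
orientation: [-3.139, 0.124, 0.0]
force: [-1.8, 3.0, 5.4]
opening: 0.042
gripper_force: 8.0
```

Call:
jog_arm(
  rows=[
    [[0.05,0.04,0],[0,0,0]],
    [[0.1,0.08,0],[0,0,0]],
    [[0.15,0.12,0],[0,0,0]],
    [[0.2,0.16,0],[0,0,0]],
    [[0.24,0.197,0],[0,0,0]],
  ],
)

```text
t: 4.65
tool_pos: [0.5362, -0.0847, 0.0226]
orientation: [-3.139, 0.123, 0.0]
force: [-2.7, 3.7, 7.1]
opening: 0.0416
gripper_force: 8.0
```

```bash
python3 - <<'E'
from h import *
from plant import robot,imaging
s=robot.read_state();print(s["tool_pos"],s["orientation"],s["force"],s["opening"])
t=imaging.read_camera("top")["frame"][130:290,150:420,::-1];s=imaging.read_camera("side")["frame"][110:310,180:360,::-1]
a=cv2.resize(t,None,fx=1.8,fy=1.8);b=cv2.resize(s,None,fx=1.44,fy=1.44)
cv2.imwrite("pics/d.png",np.hstack([a,b]))
E
```

```text
[ 0.53619441 -0.08472051  0.02263534] [-3.13904974e+00  1.23248466e-01  3.73325771e-04] [-2.7043818   3.69520076  7.05777459] 0.04159395328064611
```

View pics/d.png

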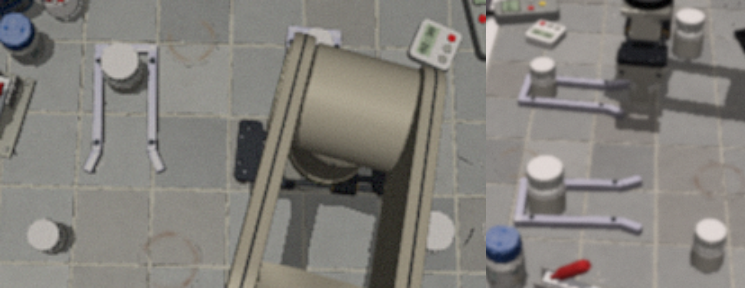

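Top view: the arm covers the narrow lane. In the side view the gripper is at the lane's mouth near (640,60), with the row jar, large jar and left jar untouched. Entering the lane.

Call:
jog_arm(
  rows=[
    [[0.07,-0.005,-0.003],[0,0,0]],
    [[0.14,-0.005,-0.005],[0,0,0]],
    [[0.21,-0.005,-0.005],[0,0,0]],
    [[0.28,-0.005,-0.005],[0,0,0]],
    [[0.35,-0.005,-0.005],[0,0,0]],
  ],
)

```text
t: 5.25
tool_pos: [0.6054, -0.0884, 0.0228]
orientation: [3.139, -0.123, -0.002]
force: [0.1, -0.5, -0.4]
opening: 0.042
gripper_force: 8.0
```

Call:
jog_arm(
  rows=[
    [[0.05,0,0],[0,0,0]],
    [[0.1,0,0],[0,0,0]],
    [[0.15,0,0],[0,0,0]],
    [[0.2,0,0],[0,0,0]],
    [[0.2,0,0],[0,0,0]],
  ],
)

```text
t: 5.75
tool_pos: [0.6457, -0.0916, 0.023]
orientation: [3.139, -0.123, -0.0]
force: [0.3, 0.7, -0.5]
opening: 0.0416
gripper_force: 8.0
```

Call:
jog_arm(
  rows=[
    [[0.02,0,0],[0,0,0]],
    [[0.04,0,0],[0,0,0]],
    [[0.06,0,0],[0,0,0]],
    [[0.07,0,0],[0,0,0]],
    [[0.07,0,0],[0,0,0]],
  ],
)

```text
t: 6.25
tool_pos: [0.6594, -0.0925, 0.0237]
orientation: [3.139, -0.123, 0.0]
force: [-0.5, 0.4, -0.9]
opening: 0.0418
gripper_force: 8.0
```

Call:
jog_arm(
  rows=[
    [[0.01,0,0],[0,0,0]],
    [[0.02,0,0],[0,0,0]],
    [[0.03,0,0],[0,0,0]],
    [[0.03,0,0],[0,0,0]],
  ],
)

```text
t: 6.65
tool_pos: [0.6634, -0.0928, 0.0231]
orientation: [-3.139, 0.123, 0.007]
force: [-8.2, -0.1, 2.8]
opening: 0.0418
gripper_force: 8.0
```

Call:
jog_arm(
  rows=[
    [[0,0,0],[0,0,0]],
    [[0,0,0],[0,0,0]],
    [[0,0,0],[0,0,0]],
    [[0,0,0],[0,0,0]],
  ],
  hand=-1,
)

```text
t: 7.05
tool_pos: [0.6655, -0.093, 0.0239]
orientation: [3.139, -0.123, 0.001]
force: [0.2, -0.4, 0.4]
opening: 0.069
gripper_force: 0.0
```

Call:
jog_arm(
  rows=[
    [[0,0,-0.2],[0,0,0]],
    [[0,0,-0.4],[0,0,0]],
    [[0,0,-0.6],[0,0,0]],
    [[0,0,-0.635],[0,0,0]],
  ],
)

```text
t: 7.45
tool_pos: [0.6688, -0.0937, 0.1581]
orientation: [3.137, -0.123, 0.016]
force: [0.1, 0.9, 1.4]
opening: 0.0924
gripper_force: 0.0
```

```bash
python3 - <<'E'
from h import *
y=-.077
plan([[(.53,.08,.15,y)],[(.447,.241,.15,y)],[(.447,.241,.023,y)],[],[]][:3],pose(.6646,-.092,.15,y))
print("slide")
plan([[(.46,.13,.023,y)],[(.48,.02,.023,y)],[(.535,-.0825,.023,y)]],pose(.447,.241,.023,y))
plan([])
from plant import imaging
c=imaging.read_camera("side");f=c["frame"][100:320,160:370].min(2)>165
[print((np.array(b)+[160,100]).round(1),s[2:]) for b,s in blobs(f,60)]
E
```

```text
[[-0.737, -0.806, -0.0], [0.0, 0.0, 0.0]]
--
[[-0.476, -0.771, -0.0], [0.0, 0.0, 0.0]]
--
[[0.0, -0.0, 0.635], [0.0, 0.0, 0.0]]
--
slide
[[0.108, 0.548, 0.0], [0.0, 0.0, 0.0]]
--
[[0.142, 0.541, 0.0], [0.0, 0.0, 0.0]]
--
[[0.314, 0.49, 0.0], [0.0, 0.0, 0.0]]
--
7.5 [ 0.6688 -0.0937  0.1581] [0.1 0.9 1.4] 0.0924
[190.5 104.9] [12, 12, 102]
[321.4 120.3] [20, 11, 159]
[171.7 167.9] [29, 102, 913]
[215.2 132.1] [16, 13, 84]
[220.3 225.6] [26, 18, 349]
[203.7 249.1] [10, 29, 130]
[249.  235.4] [30, 4, 61]
[241.3 261.5] [51, 4, 117]
[336.  269.1] [21, 16, 263]
[250.6 311.9] [31, 11, 137]
```

Call:
jog_arm(
  rows=[
    [[-0.737,-0.806,0],[0,0,0]],
    [[-0.737,-0.806,0],[0,0,0]],
    [[-0.737,-0.806,0],[0,0,0]],
    [[-0.737,-0.806,0],[0,0,0]],
    [[-0.737,-0.806,0],[0,0,0]],
  ],
)

```text
t: 8.0
tool_pos: [0.5273, 0.0821, 0.1486]
orientation: [-3.139, 0.119, 0.006]
force: [0.5, 0.2, 0.7]
opening: 0.0929
gripper_force: 0.0
```

Call:
jog_arm(
  rows=[
    [[-0.476,-0.771,0],[0,0,0]],
    [[-0.476,-0.771,0],[0,0,0]],
    [[-0.476,-0.771,0],[0,0,0]],
    [[-0.476,-0.771,0],[0,0,0]],
    [[-0.476,-0.771,0],[0,0,0]],
  ],
)

```text
t: 8.5
tool_pos: [0.446, 0.2431, 0.1495]
orientation: [-3.139, 0.116, 0.003]
force: [0.1, -0.8, 0.2]
opening: 0.0929
gripper_force: 0.0
```

Call:
jog_arm(
  rows=[
    [[0,0,0],[0,0,0]],
    [[0,0,0],[0,0,0]],
    [[0,0,0],[0,0,0]],
  ],
)

```text
t: 8.8
tool_pos: [0.4486, 0.2392, 0.1503]
orientation: [3.139, -0.126, -0.0]
force: [-0.2, -0.1, 0.2]
opening: 0.0931
gripper_force: 0.0
```

Call:
jog_arm(
  rows=[
    [[0,0,0.2],[0,0,0]],
    [[0,0,0.35],[0,0,0]],
    [[0,0,0.5],[0,0,0]],
    [[0,0,0.63],[0,0,0]],
    [[0,0,0.63],[0,0,0]],
  ],
)

```text
t: 9.3
tool_pos: [0.4452, 0.238, 0.0205]
orientation: [3.136, -0.125, -0.011]
force: [-0.1, -0.0, 0.3]
opening: 0.0927
gripper_force: 0.0
```

Call:
jog_arm(
  rows=[
    [[0,0,0],[0,0,0]],
    [[0,0,0],[0,0,0]],
    [[0,0,0],[0,0,0]],
    [[0,0,0],[0,0,0]],
    [[0,0,0],[0,0,0]],
  ],
  hand=1,
)

```text
t: 9.8
tool_pos: [0.4485, 0.2407, 0.0255]
orientation: [-3.139, 0.123, -0.002]
force: [0.3, -0.1, 0.6]
opening: 0.0573
gripper_force: 0.0
```

Call:
jog_arm(
  rows=[
    [[0,0,0],[0,0,0]],
    [[0,0,0],[0,0,0]],
    [[0,0,0],[0,0,0]],
    [[0,0,0],[0,0,0]],
  ],
)

```text
t: 10.2
tool_pos: [0.4481, 0.2406, 0.0248]
orientation: [-3.139, 0.123, -0.0]
force: [0.3, 0.3, 1.4]
opening: 0.0419
gripper_force: 8.0
```

Call:
jog_arm(
  rows=[
    [[0.02,0.11,0],[0,0,0]],
    [[0.04,0.22,0],[0,0,0]],
    [[0.06,0.33,0],[0,0,0]],
    [[0.08,0.44,0],[0,0,0]],
    [[0.108,0.548,0],[0,0,0]],
  ],
)

```text
t: 10.7
tool_pos: [0.4611, 0.1289, 0.0248]
orientation: [-3.139, 0.122, -0.001]
force: [-0.7, 1.4, 1.6]
opening: 0.0417
gripper_force: 8.0
```

Call:
jog_arm(
  rows=[
    [[0.03,0.11,0],[0,0,0]],
    [[0.06,0.22,0],[0,0,0]],
    [[0.09,0.33,0],[0,0,0]],
    [[0.12,0.44,0],[0,0,0]],
    [[0.142,0.541,0],[0,0,0]],
  ],
)

```text
t: 11.2
tool_pos: [0.4811, 0.0185, 0.0248]
orientation: [-3.139, 0.123, -0.001]
force: [0.1, 1.5, 0.5]
opening: 0.0417
gripper_force: 8.0
```

Call:
jog_arm(
  rows=[
    [[0.07,0.1,0],[0,0,0]],
    [[0.14,0.2,0],[0,0,0]],
    [[0.21,0.3,0],[0,0,0]],
    [[0.28,0.4,0],[0,0,0]],
    [[0.314,0.49,0],[0,0,0]],
  ],
)

```text
t: 11.7
tool_pos: [0.5366, -0.0843, 0.0247]
orientation: [3.139, -0.123, 0.001]
force: [-0.2, -0.1, -1.4]
opening: 0.0417
gripper_force: 8.0
```

Call:
jog_arm(
  rows=[
    [[0,0,0],[0,0,0]],
    [[0,0,0],[0,0,0]],
  ],
)

```text
t: 11.9
tool_pos: [0.5358, -0.0835, 0.0246]
orientation: [3.139, -0.124, 0.0]
force: [0.5, -0.9, 1.4]
opening: 0.0418
gripper_force: 8.0
```

Call:
jog_arm(
  rows=[
    [[0.07,-0.003,0],[0,0,0]],
    [[0.14,-0.003,0],[0,0,0]],
    [[0.21,-0.003,0],[0,0,0]],
    [[0.28,-0.003,0],[0,0,0]],
    [[0.35,-0.003,0],[0,0,0]],
  ],
)

```text
t: 12.4
tool_pos: [0.6053, -0.0866, 0.0243]
orientation: [-3.139, 0.121, 0.002]
force: [-1.7, 0.3, 0.5]
opening: 0.0415
gripper_force: 8.0
```

Call:
jog_arm(
  rows=[
    [[0.02,0,0],[0,0,0]],
    [[0.04,0,0],[0,0,0]],
    [[0.06,0,0],[0,0,0]],
    [[0.07,0,0],[0,0,0]],
    [[0.07,0,0],[0,0,0]],
  ],
)

```text
t: 12.9
tool_pos: [0.6194, -0.0891, 0.0245]
orientation: [-3.139, 0.123, 0.0]
force: [-0.7, -1.3, -0.8]
opening: 0.0418
gripper_force: 8.0
```

Call:
jog_arm(
  rows=[
    [[0.01,0,0],[0,0,0]],
    [[0.02,0,0],[0,0,0]],
    [[0.02,0,0],[0,0,0]],
  ],
)

```text
t: 13.2
tool_pos: [0.6224, -0.0894, 0.0241]
orientation: [-3.139, 0.123, 0.004]
force: [-4.5, 0.7, 1.3]
opening: 0.0422
gripper_force: 8.0
```

Call:
jog_arm(
  rows=[
    [[0.01,0,0],[0,0,0]],
    [[0.01,0,0],[0,0,0]],
  ],
)

```text
t: 13.4
tool_pos: [0.6235, -0.0895, 0.0238]
orientation: [-3.139, 0.123, 0.007]
force: [-8.7, 0.8, 3.4]
opening: 0.0419
gripper_force: 8.0
```

Call:
jog_arm(
  rows=[
    [[0,0,0],[0,0,0]],
    [[0,0,0],[0,0,0]],
    [[0,0,0],[0,0,0]],
    [[0,0,0],[0,0,0]],
  ],
  hand=-1,
)

```text
t: 13.8
tool_pos: [0.6259, -0.0898, 0.0249]
orientation: [3.139, -0.123, 0.001]
force: [-1.2, -0.7, 0.1]
opening: 0.0694
gripper_force: 0.0
```

Call:
jog_arm(
  rows=[
    [[0,0,-0.2],[0,0,0]],
    [[0,0,-0.4],[0,0,0]],
    [[0,0,-0.6],[0,0,0]],
    [[0,0,-0.63],[0,0,0]],
    [[0,0,-0.63],[0,0,0]],
  ],
)

```text
t: 14.3
tool_pos: [0.6272, -0.09, 0.1534]
orientation: [3.138, -0.123, 0.008]
force: [0.1, 0.3, 0.1]
opening: 0.0933
gripper_force: 0.0
```

```bash
python3 - <<'E'
from h import *
y=-.077;w=.0275
plan([[(.54,-.17,.15,0)],[(.461,-.237,.15,w)],[(.461,-.237,.026,w)]],pose(.6236,-.0885,.15,y))
print("slide")
plan([[(.47,-.13,.026,w)],[(.48,-.02,.026,w)],[(.485,.09,.026,w)],[(.50,.151,.026,w)]],pose(.461,-.237,.026,w))
plan([])
E
```

```text
[[-0.385, 0.438, 0.0], [0.0, 0.0, -0.049]]
--
[[-0.395, 0.335, 0.0], [0.0, 0.0, -0.018]]
--
[[0.0, -0.0, 0.62], [0.0, 0.0, 0.0]]
--
slide
[[0.06, -0.534, -0.0], [0.0, 0.0, 0.0]]
--
[[0.065, -0.548, -0.0], [0.0, 0.0, 0.0]]
--
[[0.04, -0.549, -0.0], [0.0, 0.0, 0.0]]
--
[[0.083, -0.303, -0.0], [0.0, 0.0, 0.0]]
--
14.3 [ 0.6272 -0.09    0.1534] [0.1 0.3 0.1] 0.0933
```

Call:
jog_arm(
  rows=[
    [[-0.39,0.438,0],[0,0,-0.049]],
    [[-0.39,0.438,0],[0,0,-0.049]],
    [[-0.39,0.438,0],[0,0,-0.049]],
    [[-0.39,0.438,0],[0,0,-0.049]],
  ],
)

```text
t: 14.7
tool_pos: [0.5386, -0.1721, 0.1487]
orientation: [-3.141, 0.007, 0.005]
force: [-0.3, -0.2, -0.3]
opening: 0.093
gripper_force: 0.0
```

Call:
jog_arm(
  rows=[
    [[-0.395,0.335,0],[0,0,-0.018]],
    [[-0.395,0.335,0],[0,0,-0.018]],
    [[-0.395,0.335,0],[0,0,-0.018]],
    [[-0.395,0.335,0],[0,0,-0.018]],
    [[-0.395,0.335,0],[0,0,-0.018]],
  ],
)

```text
t: 15.2
tool_pos: [0.4628, -0.2368, 0.1502]
orientation: [-3.14, -0.043, -0.0]
force: [-0.5, 0.4, 0.1]
opening: 0.0932
gripper_force: 0.0
```

Call:
jog_arm(
  rows=[
    [[0,0,0],[0,0,0]],
    [[0,0,0],[0,0,0]],
    [[0,0,0],[0,0,0]],
  ],
)

```text
t: 15.5
tool_pos: [0.4624, -0.2371, 0.1505]
orientation: [-3.141, -0.045, 0.0]
force: [-0.1, 0.8, 0.5]
opening: 0.0925
gripper_force: 0.0
```

```bash
python3 - <<'E'
from h import *
plan([[(.461,-.237,.026,.0275)]])
from plant import imaging
c=imaging.read_camera("side");t=imaging.read_camera("top")
cv2.imwrite("pics/e.png",np.hstack([cv2.resize(t["frame"][120:290,150:420,::-1],None,fx=1.6,fy=1.6),cv2.resize(c["frame"][110:280,180:360,::-1],None,fx=1.6,fy=1.6)]))
E
```

```text
15.5 [ 0.4624 -0.2371  0.1505] [-0.1  0.8  0.5] 0.0925
[[-0.007, -0.001, 0.622], [-0.0, 0.0, 0.001]]
--
```

View pics/e.png

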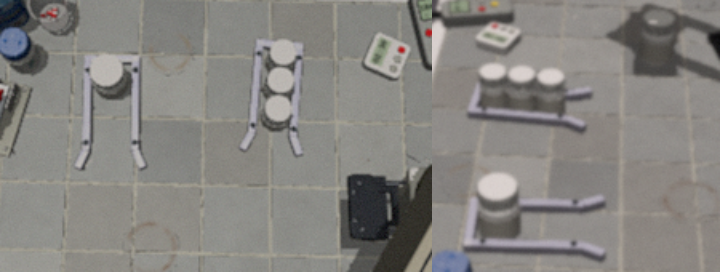

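The picture shows all three small jars upright and touching in the narrow lane, at (283,52), (281,79) and (278,110). The large jar is below the gripper, and the wide row is unchanged.

Call:
jog_arm(
  rows=[
    [[0,0,0.2],[0,0,0]],
    [[0,0,0.35],[0,0,0]],
    [[0,0,0.5],[0,0,0]],
    [[0,0,0.62],[0,0,0]],
    [[0,0,0.62],[0,0,0]],
  ],
)

```text
t: 16.1
tool_pos: [0.459, -0.2359, 0.0228]
orientation: [-3.137, -0.043, 0.009]
force: [0.1, 1.1, 0.4]
opening: 0.0931
gripper_force: 0.0
```

Call:
jog_arm(
  rows=[
    [[0,0,0],[0,0,0]],
    [[0,0,0],[0,0,0]],
    [[0,0,0],[0,0,0]],
    [[0,0,0],[0,0,0]],
    [[0,0,0],[0,0,0]],
  ],
  hand=1,
)

```text
t: 16.6
tool_pos: [0.4623, -0.2381, 0.0275]
orientation: [3.141, 0.043, 0.002]
force: [0.7, 0.3, 0.5]
opening: 0.0576
gripper_force: 1.1
```

Call:
jog_arm(
  rows=[
    [[0,0,0],[0,0,0]],
    [[0,0,0],[0,0,0]],
    [[0,0,0],[0,0,0]],
  ],
)

```text
t: 16.9
tool_pos: [0.4621, -0.2378, 0.0271]
orientation: [3.141, 0.043, 0.001]
force: [-1.2, 0.8, 4.9]
opening: 0.052
gripper_force: 8.0
```

Call:
jog_arm(
  rows=[
    [[0.01,-0.1,0],[0,0,0]],
    [[0.02,-0.21,-0.002],[0,0,0]],
    [[0.03,-0.32,-0.002],[0,0,0]],
    [[0.05,-0.43,-0.002],[0,0,0]],
    [[0.06,-0.534,-0.002],[0,0,0]],
  ],
)

```text
t: 17.4
tool_pos: [0.4712, -0.1303, 0.0272]
orientation: [3.141, 0.042, 0.001]
force: [0.8, -0.5, 1.3]
opening: 0.0518
gripper_force: 8.0
```

Call:
jog_arm(
  rows=[
    [[0.01,-0.11,0],[0,0,0]],
    [[0.02,-0.22,0],[0,0,0]],
    [[0.04,-0.33,0],[0,0,0]],
    [[0.05,-0.44,0],[0,0,0]],
    [[0.065,-0.548,0],[0,0,0]],
  ],
)

```text
t: 17.9
tool_pos: [0.4811, -0.0204, 0.0272]
orientation: [3.141, 0.042, 0.001]
force: [-0.2, -2.4, 0.9]
opening: 0.0518
gripper_force: 8.0
```

Call:
jog_arm(
  rows=[
    [[0.01,-0.11,0],[0,0,0]],
    [[0.02,-0.22,0],[0,0,0]],
    [[0.03,-0.33,0],[0,0,0]],
    [[0.04,-0.44,0],[0,0,0]],
    [[0.04,-0.549,0],[0,0,0]],
  ],
)

```text
t: 18.4
tool_pos: [0.4863, 0.0896, 0.0271]
orientation: [3.141, 0.042, 0.001]
force: [0.9, -1.3, 2.2]
opening: 0.0517
gripper_force: 8.0
```

Call:
jog_arm(
  rows=[
    [[0.02,-0.1,0],[0,0,0]],
    [[0.04,-0.2,0],[0,0,0]],
    [[0.08,-0.303,0],[0,0,0]],
    [[0.08,-0.303,0],[0,0,0]],
    [[0.08,-0.303,0],[0,0,0]],
  ],
)

```text
t: 18.9
tool_pos: [0.5006, 0.1505, 0.0271]
orientation: [-3.141, -0.044, -0.001]
force: [-0.2, 1.5, 1.0]
opening: 0.0519
gripper_force: 8.0
```

Call:
jog_arm(
  rows=[
    [[0.08,0,0],[0,0,0]],
    [[0.16,0,0],[0,0,0]],
    [[0.24,0,0],[0,0,0]],
    [[0.32,0,0],[0,0,0]],
    [[0.4,0,0],[0,0,0]],
  ],
)

```text
t: 19.4
tool_pos: [0.58, 0.1509, 0.0266]
orientation: [3.141, 0.041, -0.003]
force: [-2.4, -0.4, 3.2]
opening: 0.0518
gripper_force: 8.0
```

Call:
jog_arm(
  rows=[
    [[0.04,0,0],[0,0,0]],
    [[0.08,0,0],[0,0,0]],
    [[0.12,0,0],[0,0,0]],
    [[0.15,0,0],[0,0,0]],
    [[0.15,0,0],[0,0,0]],
  ],
)

```text
t: 19.9
tool_pos: [0.6109, 0.153, 0.0269]
orientation: [3.141, 0.042, 0.0]
force: [-0.2, 0.0, -1.6]
opening: 0.0519
gripper_force: 8.0
```

Call:
jog_arm(
  rows=[
    [[0.015,0,0],[0,0,0]],
    [[0.03,0,0],[0,0,0]],
    [[0.045,0,0],[0,0,0]],
    [[0.045,0,0],[0,0,0]],
  ],
)

```text
t: 20.3
tool_pos: [0.6195, 0.1535, 0.0271]
orientation: [-3.141, -0.043, -0.0]
force: [-0.7, 0.3, -1.5]
opening: 0.052
gripper_force: 8.0
```

Call:
jog_arm(
  rows=[
    [[0.01,0,0],[0,0,0]],
    [[0.015,0,0],[0,0,0]],
    [[0.015,0,0],[0,0,0]],
  ],
)

```text
t: 20.6
tool_pos: [0.6219, 0.1535, 0.0269]
orientation: [3.141, 0.043, -0.002]
force: [-3.5, -0.5, 1.3]
opening: 0.0516
gripper_force: 8.0
```

Call:
jog_arm(
  rows=[
    [[0.01,0,0],[0,0,0]],
    [[0.01,0,0],[0,0,0]],
  ],
)

```text
t: 20.8
tool_pos: [0.6227, 0.1535, 0.0265]
orientation: [3.141, 0.043, -0.005]
force: [-7.8, -0.9, 2.7]
opening: 0.0518
gripper_force: 8.0
```

Call:
jog_arm(
  rows=[
    [[0,0,0],[0,0,0]],
    [[0,0,0],[0,0,0]],
    [[0,0,0],[0,0,0]],
    [[0,0,0],[0,0,0]],
  ],
  hand=-1,
)

```text
t: 21.2
tool_pos: [0.6247, 0.1536, 0.0274]
orientation: [-3.141, -0.042, -0.001]
force: [-0.1, 0.2, 0.1]
opening: 0.079
gripper_force: 0.0
```

Call:
jog_arm(
  rows=[
    [[0,0,-0.2],[0,0,0]],
    [[0,0,-0.4],[0,0,0]],
    [[0,0,-0.6],[0,0,0]],
    [[-0.3,0,-0.7],[0,0,0]],
    [[-0.8,0,-0.7],[0,0,0]],
  ],
)

```text
t: 21.7
tool_pos: [0.529, 0.1512, 0.1684]
orientation: [-3.14, -0.041, -0.01]
force: [0.2, -0.6, 1.2]
opening: 0.0929
gripper_force: 0.0
```

Call:
jog_arm(
  rows=[
    [[-0.4,0.4,0],[0,0,0]],
    [[-0.4,0.7,0],[0,0,0]],
    [[-0.4,0.7,0],[0,0,0]],
    [[-0.4,0.7,0],[0,0,0]],
    [[-0.4,0.7,0],[0,0,0]],
  ],
)

```text
t: 22.2
tool_pos: [0.4506, 0.0072, 0.1652]
orientation: [3.141, 0.037, 0.002]
force: [1.0, 0.5, -0.3]
opening: 0.0929
gripper_force: 0.0
```

```bash
python3 - <<'E'
from h import *
from plant import imaging
c=imaging.read_camera("side");t=imaging.read_camera("top")
cv2.imwrite("pics/f.png",np.hstack([cv2.resize(t["frame"][120:250,140:420,::-1],None,fx=1.7,fy=1.7),cv2.resize(c["frame"][120:250,180:360,::-1],None,fx=1.7,fy=1.7)]))
E
```

```text
(no output)
```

View pics/f.png

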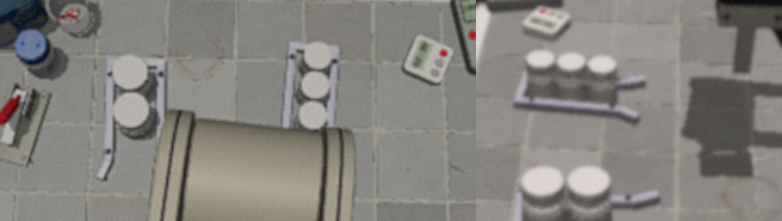

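The picture shows both rows closed and upright: large jars at (130,72) and (130,112), small jars at (316,55), (314,84) and (312,116). The bottle and timer are unmoved and the gripper is clear.

```bash
python3 -c "
from plant import robot;print(robot.close_job())"
```

```text
the job is handed in; nothing more can be done
None
```

I slid all three jars into their lanes, pushed both rows closed against their stops, and handed the job in at about 22 s; no verdict came back, but the last pictures showed every jar upright and the bottle and timer in place.

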